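Seat the plaster press mould in its bench holder

TASK

Of the three plaster press moulds on the potter's bench, take the one that fits the wooden holder (the middle length) and seat it: hold it tilted, tuck its lower end under the steel lip, then rock the other end down past the low wall until the mould lies flat on the pocket floor. Let go of it, and leave the other two moulds where they are.

Things in the scene. Friction and masses are not known exactly. Their poses are not given: they have to be found in the camera images.
- mould: White plaster block to seat: 90 mm long (x), 48 mm wide (y), 30 mm high, about 0.14 kg, a carved leaf in a shallow recess on top. Origin: centre of its underside, z up. Lies flat on the bench; grip it across its width at mid-length. Either end may go under the lip.
- holder: Fixed wooden holder, base 140 (x) x 92 (y), all in mm; origin: underside centre, z up. Pocket floor 12 above it; pocket x -50 to 50, y -28 to 28. At -x (robot side) a wall and a steel lip reaching to x = -35, underside 38 above the floor: the mould enters only with its -x end tilted down 15-20 deg. At +x a wall 14 high. Flared rails, 17 high, only at the corners; 52 mm finger gaps at mid-length.
- long_mould: Bystander: plaster mould of the same kind and width, 130 mm long, 30 mm high; too long for the holder. Origin at the centre of its underside, x along its length.
- short_mould: Bystander: plaster mould of the same kind and width, 58 mm long, 30 mm high; too short for the holder. Origin at the centre of its underside, x along its length.
Not all that is in view belongs to the job. Several things have the shape of the holder; the one meant has the colours described above.

How it is judged:
By the outcome, as a careful person would: the job done as asked, in the order asked, and still so for the second after the job is handed in, with the robot touching nothing.
It also fails if it takes over 40 s, if anything falls off the work surface, if the arm or the gripper's body presses on something with over 40 N, if the wrist force passes 120 N, or if a joint passes its speed limit or range.

ROBOT

A 7-joint arm with a two-finger parallel gripper is mounted at the origin on the work surface. World frame = base frame: x ahead of the robot, y to its left, z up, the work surface at z = 0. Lengths are in m, angles in rad, forces in N, time in s.
With the tool pointing down it reaches from about 0.4 to 0.85 m from the base axis. Payload 10.4 kg.
Tool frame: the origin (TCP) lies between the finger pads; the fingertips stand r.nose_length ahead of it and the grasp point (between the pads) lies 6 mm ahead of it (r.nose_length is the distance from the TCP to the fingertips, in m); z points along the fingers, x is the direction in which the jaws open and shut, and the axes are right-handed (so a half turn about z gives the same grasp; the last joint's range is limited). The gripper opens to 87 mm and grips with 3 to 60 N. Pads are 19 mm wide; open, the fingers measure 117 mm over their backs; the gripper's body (75 mm by 190 mm) begins 51 mm behind the grasp point.
Start: joints at [-1.154, 0.332, -0.065, 1.46, 0.022, 1.35, -0.088], TCP at [0.266, 0.566, 0.248] pointing down, gripper open.
Joint ranges: [-2.6, 2.6], [-0.5, 2.12], [-1.47, 1.34], [0.16, 2.42], [-1.27, 4.41], [0.06, 2.06], [-2.6, 2.6]. Speed limits (rad/s): [2.22, 2.22, 2.79, 2.79, 3.14, 3.14, 3.14].

INTERFACE

Orientations are given as a unit quaternion [x, y, z, w].
In Python, from bench import r gives the robot as it stands. The module is installed in compiled form; this text tells all that it offers.
- The arm moves only by the shell command python3 -m creep 'ROWS' [OPENING] [FORCE]. ROWS is JSON, a list of rows, each an object of numbers: "x", "y", "z": the shift along the world's x, y, z in m; "spin": the turn about the world's z in degrees. In form: [{"x": .., "y": .., "z": .., "spin": ..}, ...]. A call has 1 to 12 rows; each row is the pose to reach, as a shift and turn from the pose commanded when the call began; what a row does not reach only later rows make up. A row lasts 1/8 s, in which the tool goes at most 62.5 mm and 10.7 degrees, less where a joint would pass 70% of its speed; a pose out of reach is approached as far as the arm can. A call with a gripper value outside its range is refused whole. OPENING is the finger opening in m, from 0 to 0.087, set as the call begins (- or left out, the last holds). The fingers move at their own pace and stop on an object; FORCE is the grip in N (left out, the last holds). Time passes only in rows, so rows that repeat a pose let the fingers close. It gives the time, the measured TCP pose, the force and the opening at its end, in the units of the state.
- r.read_state(): the state, without advancing time (a new reading comes with each control period).
- r.camera(name): name is "side" or "top"; returns a dict with "pixels" (384x512x3 uint8, blue, green, red), "z_map" (384x512 float32, m along the optical axis (not along the pixel's ray), 0 where there is no reading), "K" (3x3 intrinsics, pixels), "R" (3x3) and "t" (3): a world point X has camera coordinates R X + t. Camera axes: x right, y down, z forward; pixel columns grow to the right and rows downward; lengths in m; the calibration is good to about 2 mm. A picture is of the moment at which its call begins.
- r.close_job(): hands the job in, once; it reports no verdict.
The state is a dict: "time": time; "joint_positions": joint angles; "joint_vel": joint speeds; "joint_torque": joint torques, N m; "ee_pos": TCP position; "eef_rot": TCP orientation; "ft_force": force on the tool from outside, world axes, zero at the start; "torque": the same for the moment, N m; "width": finger opening in m.
Only numpy, scipy, OpenCV 4.12 (cv2) and the standard library are available. Lean on these libraries where they do the work, as an engineer would, in place of code of your own. Each camera call takes 0.05 s, during which the arm holds its last target. There are 200 camera calls.

## Working session

There is one attempt and no reset: what is moved stays moved. The work goes in short steps, Python scripts to look and compute and a shell command to move; the robot and the scene stay as the last step left them, time stands still between calls to the robot, and variables do not carry over. Pictures are saved under pics/ and viewed, about 8 in all and at most 12, crops included, and the job is handed in when it is done.

```bash
mkdir -p pics; cat > h.py <<'E'
import numpy as np, cv2
from bench import r
def shot(n,f):
    c=r.camera(n); cv2.imwrite('pics/'+f,c['pixels']); np.savez('pics/'+f+'.npz',**c); return c
def cloud(c):
    z=c['z_map']; v,u=np.indices(z.shape); K=c['K']
    P=np.stack([(u-K[0,2])/K[0,0]*z,(v-K[1,2])/K[1,1]*z,z],-1)
    W=(P-c['t'])@c['R']; W[z==0]=np.nan; return W
E
python3 - <<'E'
from h import *
a=shot('top','t0.png');b=shot('side','s0.png')
cv2.imwrite('pics/v0.png',cv2.resize(np.vstack([a['pixels'],b['pixels']]),None,fx=.78,fy=.78))
for c in(a,b): print(c['K'].round(1).tolist(),(-c['R'].T@c['t']).round(3),c['R'].round(2).tolist())
s=r.read_state();print(s,r.nose_length)
E
```

```text
[[432.9, 0.0, 257.0], [0.0, 432.9, 187.2], [0.0, 0.0, 1.0]] [0.27  0.072 1.25 ] [[-0.08, -1.0, -0.0], [-0.97, 0.08, -0.21], [0.21, -0.01, -0.98]]
[[456.2, 0.0, 252.5], [0.0, 456.2, 195.4], [0.0, 0.0, 1.0]] [-0.086 -0.589  0.623] [[0.71, -0.7, -0.02], [-0.4, -0.38, -0.84], [0.58, 0.61, -0.55]]
{'time': 0.1, 'joint_positions': array([-1.15359545,  0.33280342, -0.06471969,  1.46082543,  0.02159083,
        1.34987163, -0.08853599]), 'joint_vel': array([ 0.00117652, -0.00188584, -0.00103004, -0.00253596,  0.00050883,
       -0.00113881, -0.00063442]), 'joint_torque': array([ 1.68288207e-03, -6.24541283e+01,  2.48413399e-02, -3.90719426e+01,
       -6.14064583e-02,  3.65170150e-02,  1.31943685e-05]), 'ee_pos': array([0.265962  , 0.56526347, 0.24685203]), 'eef_rot': array([ 8.44322081e-01,  5.35835661e-01, -5.01794036e-04,  3.40508232e-04]), 'ft_force': array([0.22793867, 0.08819454, 0.01092436]), 'torque': array([-0.01535727, -0.0002569 ,  0.00834356]), 'width': 0.08696148328593903} 0.025
```

View pics/v0.png

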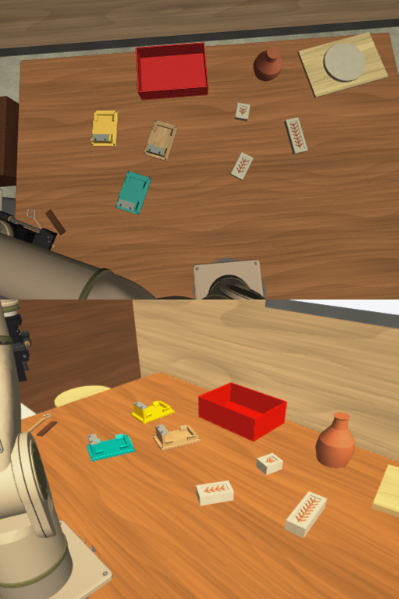

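The holder candidates, as viewer pixels in the top half, are yellow (104,128), tan wood (160,140) and teal (133,192). Only the tan one is wooden with a steel lip. The moulds are short (243,111), long (296,135) and middle (242,165), and the middle one is the one to seat. I'll confirm that in a crop and measure.

```bash
python3 - <<'E'
from h import *
a=dict(np.load('pics/t0.png.npz'));b=dict(np.load('pics/s0.png.npz'))
A=cv2.resize(a['pixels'][120:260,170:410],(800,467),interpolation=cv2.INTER_CUBIC)
cv2.imwrite('pics/v1.png',A)
W=cloud(a)
def blobs(m,lab):
    n,L,st,ce=cv2.connectedComponentsWithStats(m.astype(np.uint8))
    for i in range(1,n):
        if st[i,4]<150: continue
        p=W[L==i]; 
        rc=cv2.minAreaRect(p[:,:2].astype(np.float32)*1000)
        print(lab,ce[i].round(),st[i,4],'rect mm',np.round(rc[0]),np.round(rc[1]),round(rc[2],1),'zmed',np.nanmedian(p[:,2]).round(4), 'zmax',np.nanmax(p[:,2]).round(4))
Z=W[...,2]; x,y=W[...,0],W[...,1]
ok=(x>.2)&(x<.8)&(abs(y)<.6)
blobs(ok&(Z>.022)&(Z<.04),'22-40')
blobs(ok&(Z>.006)&(Z<.07),'6-70')
print('bench z',np.nanmedian(Z[ok]))
E
```

```text
22-40 [442.  93.] 749 rect mm [ 769. -526.] [ 61. 147.] 0.1 zmed 0.0359 zmax 0.04
22-40 [224. 121.] 196 rect mm [740. 142.] [  5. 256.] 0.1 zmed 0.031 zmax 0.0399
22-40 [310. 142.] 313 rect mm [ 653. -112.] [48. 61.] 74.0 zmed 0.0292 zmax 0.037
22-40 [379. 173.] 755 rect mm [ 544. -301.] [131.  51.] 7.2 zmed 0.0288 zmax 0.0385
22-40 [310. 213.] 526 rect mm [446. -88.] [47. 91.] 57.6 zmed 0.0286 zmax 0.0375
6-70 [429. 101.] 2149 rect mm [ 745. -490.] [111. 220.] 0.3 zmed 0.0183 zmax 0.0454
6-70 [340.  98.] 225 rect mm [ 782. -223.] [95. 32.] 87.0 zmed 0.0507 zmax 0.07
6-70 [222. 120.] 684 rect mm [740. 141.] [  5. 259.] 0.1 zmed 0.0392 zmax 0.0698
6-70 [310. 143.] 351 rect mm [ 653. -112.] [48. 61.] 74.0 zmed 0.0286 zmax 0.037
6-70 [133. 165.] 1432 rect mm [635. 416.] [ 98. 140.] 85.4 zmed 0.0135 zmax 0.0601
6-70 [379. 174.] 847 rect mm [ 549. -304.] [140.  58.] 8.9 zmed 0.0284 zmax 0.0385
6-70 [205. 180.] 1466 rect mm [573. 204.] [ 94. 144.] 69.5 zmed 0.0134 zmax 0.0603
6-70 [309. 213.] 553 rect mm [446. -87.] [49. 92.] 57.6 zmed 0.0284 zmax 0.0375
6-70 [170. 247.] 1597 rect mm [385. 315.] [ 93. 144.] 68.0 zmed 0.0133 zmax 0.0596
bench z 0.0009727954181553476
```

View pics/v1.png

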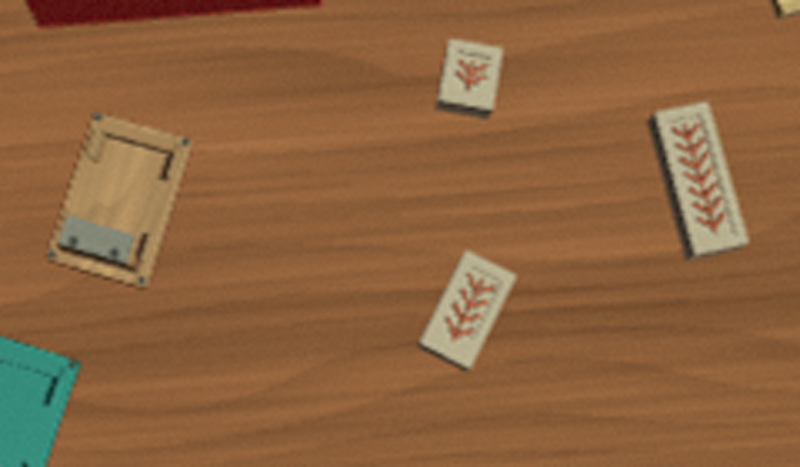

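The crop confirms it. The wooden holder with the grey lip is at crop (120,200) and has yaw ≈ −20.5° with its lip on the robot side. The 90 mm mould is at crop (468,310), at (0.446,−0.088), yaw ≈ −32.4°. The short one (58 mm) and the long one (130 mm) stay put. I'll move above the mould.

```bash
python3 -m creep '[{"x":0.18,"y":-0.653,"z":-0.05,"spin":-7},{"x":0.18,"y":-0.653,"z":-0.05,"spin":-7},{"x":0.18,"y":-0.653,"z":-0.05,"spin":-7},{"x":0.18,"y":-0.653,"z":-0.05,"spin":-7},{"x":0.18,"y":-0.653,"z":-0.05,"spin":-7},{"x":0.18,"y":-0.653,"z":-0.05,"spin":-7},{"x":0.18,"y":-0.653,"z":-0.05,"spin":-7},{"x":0.18,"y":-0.653,"z":-0.05,"spin":-7},{"x":0.18,"y":-0.653,"z":-0.05,"spin":-7},{"x":0.18,"y":-0.653,"z":-0.05,"spin":-7},{"x":0.18,"y":-0.653,"z":-0.05,"spin":-7},{"x":0.18,"y":-0.653,"z":-0.05,"spin":-7}]' 0.087 5
cat >> h.py <<'E'
def st():
    s=r.read_state(); q=s['eef_rot']; from scipy.spatial.transform import Rotation as R
    X=R.from_quat(q).as_matrix()
    print('t',round(s['time'],2),'p',s['ee_pos'].round(4),'jaw',np.degrees(np.arctan2(X[1,0],X[0,0])).round(1),'zaxis',X[:,2].round(3),'F',s['ft_force'].round(2),'w',round(s['width'],4),'q',s['joint_positions'].round(2))
E
python3 - <<'E'
from h import *
st()
# finer: holder edges in own frame
a=dict(np.load('pics/t0.png.npz'));W=cloud(a);P=W.reshape(-1,3)
t=np.radians(-20.5);u=np.array([np.cos(t),np.sin(t)]);v=np.array([-u[1],u[0]])
d=P[:,:2]-[.573,.204];lx=d@u*1000;ly=d@v*1000
k=(abs(lx)<80)&(abs(ly)<55)
for x in range(-80,80,8):
    m=k&(lx>=x)&(lx<x+8)
    zz=P[m,2]*1000; mm=zz>6
    c=m.copy(); c[m]=mm
    if mm.sum()>5: print(x,mm.sum(),np.percentile(ly[c],[1,99]).round(1),np.percentile(zz[mm],[5,50,95]).round(1))
E
```

```text
time: 1.6
ee_pos: [0.446, -0.0914, 0.1973]
eef_rot: [0.877, 0.48, -0.0, 0.0]
ft_force: [-0.4, 1.1, -0.4]
width: 0.0868
t 1.6 p [ 0.446  -0.0914  0.1973] jaw 57.4 zaxis [-0.    -0.001 -1.   ] F [-0.43  1.08 -0.39] w 0.0868 q [-0.53 -0.04  0.62  1.98  0.03  1.19  1.09]
-72 87 [-44.7  45. ] [ 7.5 11.8 16.5]
-64 143 [-43.6  44.9] [ 8.8 36.1 57.3]
-56 84 [-42.9  45.2] [12.  53.4 58.7]
-48 85 [-44.6  45.5] [11.8 52.8 56.3]
-40 54 [-44.7  46.2] [10.1 30.1 55.9]
-32 63 [-44.6  44.5] [ 8.4 12.6 26.5]
-24 83 [-44.4  45.5] [ 8.4 11.7 15.9]
-16 85 [-46.7  44.4] [ 8.2 11.6 15.7]
-8 80 [-45.2  45.8] [ 8.3 11.2 16.2]
0 84 [-44.5  45.3] [ 7.6 12.  17.1]
8 84 [-44.   45.1] [ 7.4 12.  15.6]
16 88 [-45.1  45. ] [ 8.  12.2 16.6]
24 87 [-45.  44.] [ 7.9 12.8 26.7]
32 80 [-45.5  44.3] [ 8.  14.  27.7]
40 89 [-45.6  45.2] [ 8.9 13.1 27. ]
48 97 [-44.2  44.7] [ 9.4 24.1 29.7]
56 53 [-45.8  45.4] [ 9.8 15.4 27.8]
64 38 [-42.7  42.2] [ 7.3 11.6 16. ]
```

```bash
python3 -m creep '[{"z":-0.06},{"z":-0.12},{"z":-0.155},{"z":-0.168},{"z":-0.168}]' 0.087 5
python3 -m creep '[{"z":0},{"z":0},{"z":0},{"z":0},{"z":0},{"z":0}]' 0.03 8; python3 -c "
from h import *
st();shot('side','s1.png')
cv2.imwrite('pics/v2.png',cv2.resize(cv2.imread('pics/s1.png')[100:340,160:460],(750,600)))"
```

```text
t 1.6 p [ 0.446  -0.0914  0.1973] jaw 57.4 zaxis [-0.    -0.001 -1.   ] F [-0.43  1.08 -0.39] w 0.0868 q [-0.53 -0.04  0.62  1.98  0.03  1.19  1.09]invalid input at $[0]: expected keys x, y, z, spin
invalid input at $[0]: expected keys x, y, z, spin
```

View pics/v2.png

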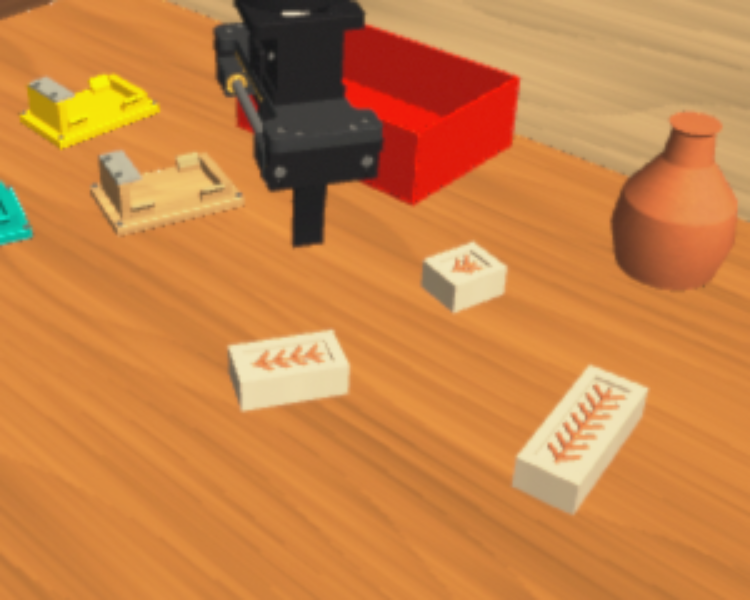

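The call was refused because every key is required. The picture shows the gripper hovering at (308,240) with the mould untouched at (290,370). I'll send it again with all the keys.

```bash
python3 -m creep '[{"x":0,"y":0,"z":-0.06,"spin":0},{"x":0,"y":0,"z":-0.12,"spin":0},{"x":0,"y":0,"z":-0.155,"spin":0},{"x":0,"y":0,"z":-0.168,"spin":0},{"x":0,"y":0,"z":-0.168,"spin":0}]' 0.087 8
python3 -m creep '[{"x":0,"y":0,"z":0,"spin":0},{"x":0,"y":0,"z":0,"spin":0},{"x":0,"y":0,"z":0,"spin":0},{"x":0,"y":0,"z":0,"spin":0},{"x":0,"y":0,"z":0,"spin":0},{"x":0,"y":0,"z":0,"spin":0}]' 0.03 8; python3 -c "
from h import *
st()"
```

```text
time: 2.28
ee_pos: [0.446, -0.0868, 0.0297]
eef_rot: [0.875, 0.484, -0.0, -0.0]
ft_force: [0.1, -0.5, 0.4]
width: 0.0872
time: 3.02
ee_pos: [0.4461, -0.0875, 0.0297]
eef_rot: [0.875, 0.483, 0.0, -0.0]
ft_force: [-1.8, -0.2, 3.5]
width: 0.0476
t 3.02 p [ 0.4461 -0.0875  0.0297] jaw 57.8 zaxis [-0.  0. -1.] F [-1.77 -0.24  3.49] w 0.0476 q [-0.47  0.25  0.62  2.14 -0.2   0.81  1.28]
```

```bash
python3 -m creep '[{"x":0,"y":0,"z":0.05,"spin":0},{"x":0,"y":0,"z":0.09,"spin":0},{"x":0.044,"y":0.323,"z":0.09,"spin":11.7},{"x":0.044,"y":0.323,"z":0.09,"spin":11.7},{"x":0.044,"y":0.323,"z":0.09,"spin":11.7},{"x":0.044,"y":0.323,"z":0.09,"spin":11.7},{"x":0.044,"y":0.323,"z":0.09,"spin":11.7},{"x":0.044,"y":0.323,"z":0.09,"spin":11.7},{"x":0.044,"y":0.323,"z":0.09,"spin":11.7},{"x":0.044,"y":0.323,"z":0.09,"spin":11.7}]' 0.03 15
python3 -c "
from h import *
st();shot('side','s2.png')
cv2.imwrite('pics/v3.png',cv2.resize(cv2.imread('pics/s2.png')[90:250,90:290],(750,600)))"
```

```text
time: 4.28
ee_pos: [0.4902, 0.2334, 0.1194]
eef_rot: [0.822, 0.569, -0.0, 0.0]
ft_force: [0.7, -0.5, -2.4]
width: 0.0482
t 4.28 p [0.4902 0.2334 0.1194] jaw 69.4 zaxis [-0.    -0.001 -1.   ] F [ 0.68 -0.5  -2.41] w 0.0482 q [-0.88  0.27  0.4   1.85 -0.12  1.04  0.78]
```

View pics/v3.png

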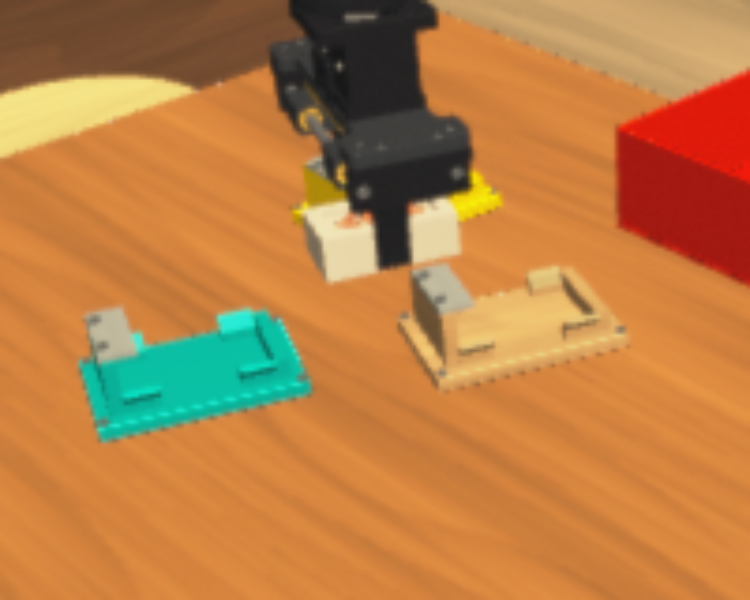

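The mould is held level at (385,240), with its front end above the wooden holder's lip at (440,285). I'll lower that end onto the top of the wall to pivot the mould in a light grip.

```bash
python3 -m creep '[{"x":0,"y":0,"z":-0.03,"spin":0},{"x":0,"y":0,"z":-0.036,"spin":0},{"x":0,"y":0,"z":-0.039,"spin":0},{"x":0,"y":0,"z":-0.042,"spin":0},{"x":0,"y":0,"z":-0.045,"spin":0},{"x":0,"y":0,"z":-0.045,"spin":0}]' 0.03 6
python3 -m creep '[{"x":0,"y":0,"z":0,"spin":0},{"x":0,"y":0,"z":0.02,"spin":0},{"x":0,"y":0,"z":0.04,"spin":0},{"x":0,"y":0,"z":0.04,"spin":0}]' 0.03 25
python3 -c "
from h import *
st();c=shot('side','s3.png')
cv2.imwrite('pics/v4.png',cv2.resize(cv2.imread('pics/s3.png')[90:250,90:290],(750,600)))
W=cloud(c);t=np.radians(-20.5);u=np.array([np.cos(t),np.sin(t)]);v=np.array([-u[1],u[0]])
s=r.read_state();d=W[...,:2]-s['ee_pos'][:2];lx=d@u*1000;ly=d@v*1000;z=(W[...,2]-s['ee_pos'][2]+.006)*1000
px=c['pixels'].astype(int);white=(px.min(-1)>110)
k=white&(abs(lx)<60)&(abs(ly)<35)&(z>-60)&(z<30)
print(k.sum())
f=k&(ly<-19)&(abs(lx)>14)
for x in range(-56,56,8):
    m=f&(lx>=x)&(lx<x+8)
    if m.sum()>2: print(x,m.sum(),z[m].min().round(1),z[m].max().round(1))
"
```

```text
time: 5.08
ee_pos: [0.4902, 0.2357, 0.0746]
eef_rot: [0.822, 0.57, 0.0, -0.0]
ft_force: [0.5, 0.3, -0.9]
width: 0.0484
time: 5.58
ee_pos: [0.4911, 0.236, 0.1158]
eef_rot: [0.822, 0.57, 0.002, -0.0]
ft_force: [-0.4, 0.4, -2.0]
width: 0.0482
t 5.58 p [0.4911 0.236  0.1158] jaw 69.5 zaxis [ 0.003  0.002 -1.   ] F [-0.37  0.36 -1.99] w 0.0482 q [-0.88  0.28  0.4   1.85 -0.13  1.03  0.78]
560
-48 18 -22.4 -2.6
-40 39 -31.4 0.1
-32 41 -30.8 1.0
-24 39 -29.0 4.6
-16 12 -25.4 6.2
8 8 -11.3 9.7
16 40 -14.9 17.4
24 46 -58.6 19.4
32 50 -58.1 19.1
40 27 -58.7 12.6
48 6 -56.5 -53.2
```

View pics/v4.png

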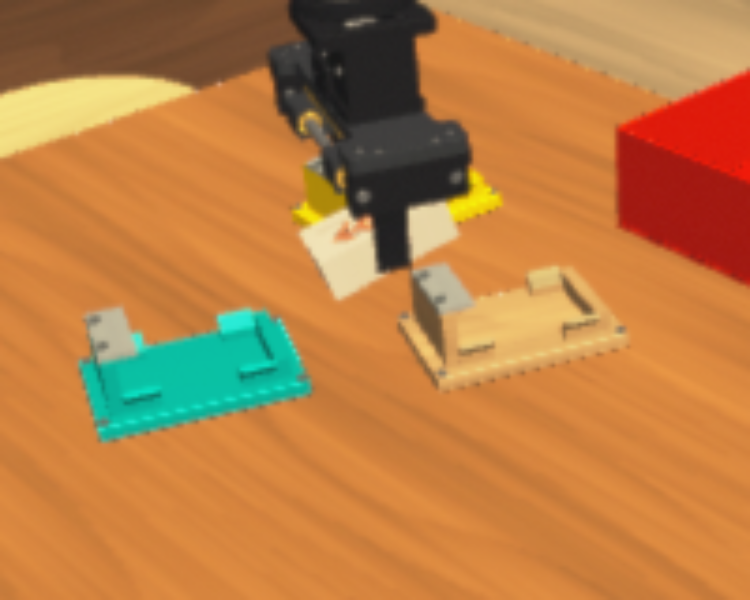

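It's tilted about 16–17° with the robot-side end down at (340,295), which is the attitude I wanted. I'll carry it over the pocket and lower it clear of the lip.

```bash
python3 -m creep '[{"x":0.01,"y":0,"z":0.02,"spin":0},{"x":0.05,"y":-0.018,"z":0.02,"spin":0},{"x":0.1,"y":-0.0375,"z":0.02,"spin":0},{"x":0.1,"y":-0.0375,"z":0,"spin":0},{"x":0.1,"y":-0.0375,"z":-0.02,"spin":0},{"x":0.1,"y":-0.0375,"z":-0.04,"spin":0},{"x":0.1,"y":-0.0375,"z":-0.052,"spin":0},{"x":0.1,"y":-0.0375,"z":-0.0585,"spin":0},{"x":0.1,"y":-0.0375,"z":-0.0585,"spin":0}]' 0.03 25
python3 -c "
from h import *
st();c=shot('side','s4.png')
cv2.imwrite('pics/v5.png',cv2.resize(cv2.imread('pics/s4.png')[110:230,180:330],(750,600),interpolation=2))
"
```

```text
time: 6.75
ee_pos: [0.59, 0.1982, 0.056]
eef_rot: [0.822, 0.57, -0.0, -0.0]
ft_force: [0.1, 1.2, -0.5]
width: 0.0479
t 6.75 p [0.59   0.1982 0.056 ] jaw 69.5 zaxis [-0.  0. -1.] F [ 0.14  1.17 -0.54] w 0.0479 q [-0.72  0.52  0.41  1.68 -0.24  0.99  0.99]
```

View pics/v5.png

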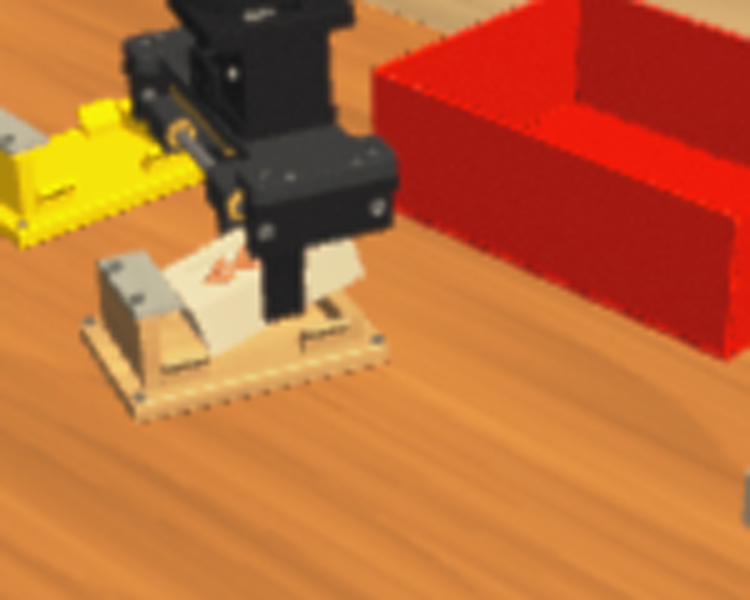

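The mould sits tilted inside the rails, with its lower end at (210,345) on the floor just ahead of the lip at (145,290). No contact force shows. I'll slide it 21 mm under the lip.

```bash
python3 -m creep '[{"x":-0.005,"y":0.0019,"z":0,"spin":0},{"x":-0.01,"y":0.0037,"z":0,"spin":0},{"x":-0.014,"y":0.0052,"z":0,"spin":0},{"x":-0.0175,"y":0.0065,"z":0,"spin":0},{"x":-0.0195,"y":0.0073,"z":0,"spin":0},{"x":-0.0195,"y":0.0073,"z":0,"spin":0}]' 0.03 25
python3 -c "
from h import *
st();c=shot('side','s5.png')
cv2.imwrite('pics/v6.png',cv2.resize(cv2.imread('pics/s5.png')[110:230,180:330],(750,600),interpolation=2))
"
```

```text
time: 7.55
ee_pos: [0.5705, 0.2054, 0.0561]
eef_rot: [0.822, 0.57, 0.0, -0.0]
ft_force: [-0.2, 0.4, -2.3]
width: 0.048
t 7.55 p [0.5705 0.2054 0.0561] jaw 69.5 zaxis [ 0.  0. -1.] F [-0.23  0.35 -2.27] w 0.048 q [-0.75  0.49  0.41  1.73 -0.23  0.97  0.96]
```

View pics/v6.png

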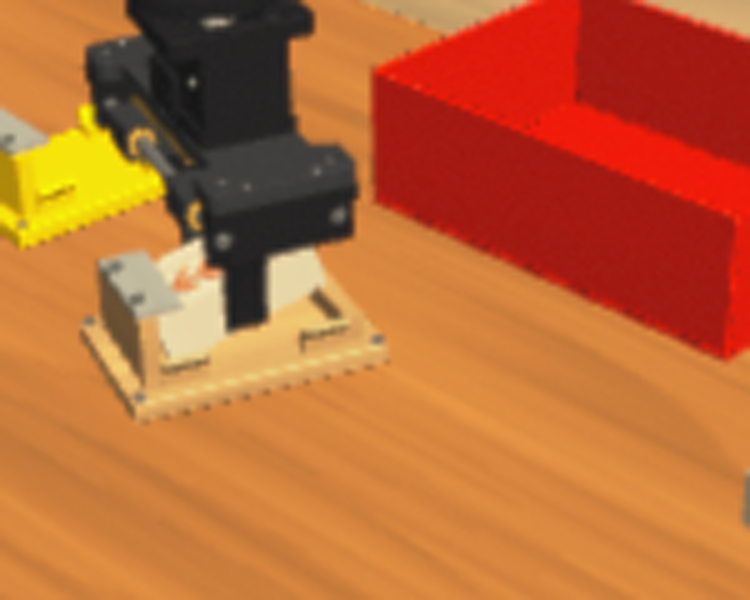

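The lower end is tucked under the lip at (170,310), and the far end is inside the low wall at (320,290). I'll relax the grip and rock it down.

```bash
python3 -m creep '[{"x":0,"y":0,"z":0,"spin":0},{"x":0,"y":0,"z":-0.003,"spin":0},{"x":0,"y":0,"z":-0.006,"spin":0},{"x":0,"y":0,"z":-0.009,"spin":0},{"x":0,"y":0,"z":-0.012,"spin":0},{"x":0,"y":0,"z":-0.0145,"spin":0},{"x":0,"y":0,"z":-0.0145,"spin":0}]' 0.03 5
python3 -c "
from h import *
st();c=shot('side','s6.png')
cv2.imwrite('pics/v7.png',cv2.resize(cv2.imread('pics/s6.png')[110:230,180:330],(750,600),interpolation=2))
"
```

```text
time: 8.48
ee_pos: [0.5702, 0.2053, 0.0411]
eef_rot: [0.822, 0.57, -0.0, -0.0]
ft_force: [0.7, 0.5, -1.4]
width: 0.0479
t 8.47 p [0.5702 0.2053 0.0411] jaw 69.5 zaxis [-0.001 -0.    -1.   ] F [ 0.67  0.5  -1.37] w 0.0479 q [-0.74  0.51  0.4   1.73 -0.24  0.95  0.97]
```

View pics/v7.png

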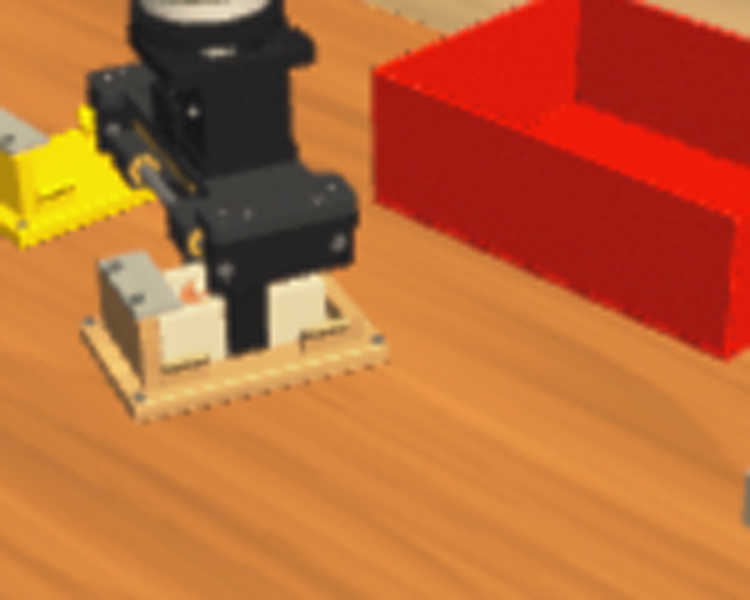

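It lies flat in the pocket, spanning (160–325, 280–360). I'll release, rise and look.

```bash
python3 -m creep '[{"x":0,"y":0,"z":0,"spin":0},{"x":0,"y":0,"z":0,"spin":0},{"x":0,"y":0,"z":0,"spin":0},{"x":0,"y":0,"z":0.015,"spin":0},{"x":0,"y":0,"z":0.05,"spin":0},{"x":0,"y":0,"z":0.1,"spin":0},{"x":0,"y":0,"z":0.15,"spin":0},{"x":-0.05,"y":0.05,"z":0.2,"spin":0},{"x":-0.1,"y":0.1,"z":0.2,"spin":0},{"x":-0.12,"y":0.15,"z":0.2,"spin":0},{"x":-0.12,"y":0.2,"z":0.2,"spin":0},{"x":-0.12,"y":0.2,"z":0.2,"spin":0}]' 0.066 5
python3 -c "
from h import *
st();c=shot('side','s7.png');a=shot('top','t7.png')
A=cv2.resize(c['pixels'][110:230,180:330],(480,384),interpolation=2);B=a['pixels'][120:250,170:410];B=cv2.resize(B,(480,260),interpolation=2)
cv2.imwrite('pics/v8.png',cv2.resize(np.vstack([A,B]),None,fx=.93,fy=.93))
t=np.radians(-20.5);u=np.array([np.cos(t),np.sin(t)]);v=np.array([-u[1],u[0]])
for n,k in(('top',a),('side',c)):
    W=cloud(k);d=W[...,:2]-[.573,.204];lx=d@u*1000;ly=d@v*1000;z=W[...,2]*1000
    m=(lx>-28)&(lx<38)&(abs(ly)<19)&(z>20)
    A=np.c_[lx[m],ly[m],np.ones(m.sum())];s=np.linalg.lstsq(A,z[m],rcond=None)[0]
    print(n,m.sum(),'slopes deg',np.degrees(s[:2]).round(2),'z0',s[2].round(1))
W0=cloud(dict(np.load('pics/t0.png.npz')));W1=cloud(a)
for p in((653,-112),(544,-301)):
  o=[]
  for W in(W0,W1):
    m=(np.hypot(W[...,0]*1000-p[0],W[...,1]*1000-p[1])<90)&(W[...,2]>.015); o.append(W[m].mean(0).round(4))
  print(p,o)
"
```

```text
time: 10.02
ee_pos: [0.4476, 0.4105, 0.2422]
eef_rot: [0.82, 0.573, 0.0, -0.001]
ft_force: [-0.1, -0.5, -0.5]
width: 0.0661
t 10.03 p [0.4476 0.4105 0.2422] jaw 69.9 zaxis [-0.001  0.002 -1.   ] F [-0.09 -0.52 -0.55] w 0.0661 q [-1.09  0.3   0.34  1.54 -0.1   1.32  0.48]
top 295 slopes deg [ 0.15 -3.21] z0 39.8
side 191 slopes deg [1.41 0.2 ] z0 40.4
(653, -112) [array([ 0.6528, -0.112 ,  0.0283]), array([ 0.6525, -0.1119,  0.0282])]
(544, -301) [array([ 0.543 , -0.3006,  0.0281]), array([ 0.5431, -0.3007,  0.028 ])]
```

View pics/v8.png

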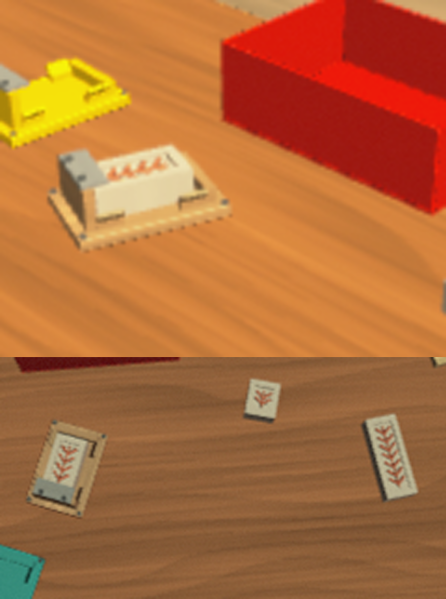

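It looks seated, with the leaf up and the lip over its end. The side camera's cross-slope (0.2°) disagrees with the top camera's (−3.2°), so I'll do one robust check. The same fit on the mould when it lay flat on the bench gives a baseline.

```bash
python3 -c "
from h import *
def fit(f,c0,yaw):
    W=cloud(dict(np.load(f)));t=np.radians(yaw);u=np.array([np.cos(t),np.sin(t)]);v=np.array([-u[1],u[0]])
    d=W[...,:2]-c0;lx=d@u*1000;ly=d@v*1000;z=W[...,2]*1000
    m=(abs(lx)<30)&(abs(ly)<17)&(z>20)
    A=np.c_[lx[m],ly[m],np.ones(m.sum())];k=np.ones(m.sum(),bool)
    for _ in range(4):
        s=np.linalg.lstsq(A[k],z[m][k],rcond=None)[0];e=z[m]-A@s;k=abs(e)<2.5*np.std(e[k])
    print(f,k.sum(),np.degrees(s[:2]).round(2),s[2].round(1),'se deg',(57.3*np.std(e[k])/np.sqrt(k.sum())/np.std(A[k][:,:2],axis=0)).round(2))
for n in('t','s'):
    fit(f'pics/{n}0.png.npz',[.446,-.088],-32.4); fit(f'pics/{n}7.png.npz',[.573,.2044],-20.5)
"
```

```text
pics/t0.png.npz 239 [-0.99 -0.75] 27.5 se deg [0.51 0.88]
pics/t7.png.npz 229 [-0.94 -3.13] 39.3 se deg [0.51 0.9 ]
pics/s0.png.npz 300 [0.66 2.17] 27.7 se deg [0.33 0.62]
pics/s7.png.npz 146 [0.45 1.31] 40.0 se deg [0.48 0.84]
```

```bash
python3 -c "
from h import *
print(r.close_job())"
```

```text
the job is handed in; nothing more can be done
None
```

The 90 mm mould is seated in the wooden holder and released, and I handed the job in just after 10 s on the robot's clock.

**How it was done:** I gripped the mould at mid-length. Since the moves allow no tool tilt, I tilted it by pressing its front end on top of the holder's own lip wall, letting it pivot about 16–17° in a light grip. I then lowered it into the pocket, slid its low end 21 mm under the lip, rocked it flat, let go and backed away.

**Last checks:**
- **Seating:** the top of the mould reads about 12 mm higher than it did on the bench (11.8 mm top camera, 12.3 mm side camera). That matches the pocket floor height, and the picture shows the end under the lip.
- **Forces:** the wrist readings at the end of each move stayed at a few newtons.
- **Other moulds:** the short and long ones are within 0.3 mm of where they started.
- **Disagreement:** the sideways slope of the mould's top differs between cameras, about −3.1° ± 0.9° from the top and +1.3° ± 0.8° from the side. Compared with the same fit on the bench, the changes are −2.4° and −0.9°, about the size of the noise. I took it as flat, given the matching height, but a slight sideways tilt is not fully ruled out.

One move call was refused early because I left out some keys. Nothing moved, and I resent it.

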